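# Set out the soldering place on a jeweller's bench

### The arm

A 7-joint arm with a two-finger parallel gripper is mounted at the origin on the work surface. World frame = base frame: x ahead of the robot, y to its left, z up, the work surface at z = 0. Lengths are in m, angles in rad, forces in N, time in s.
With the tool pointing down it reaches from about 0.4 to 0.9 m from the base axis. Payload 5.6 kg.
Tool frame: the origin (TCP) lies where the fingers leave the gripper's body, on its centre line; the fingertips stand 88 mm ahead of it and the grasp point (between the pads) lies manip.grip_point_offset ahead of it (manip.grip_point_offset is the distance from the TCP to the grasp point, in m); z points along the fingers, y is the line along which they close (so a half turn about z gives the same grasp; the last joint's range is limited). The gripper opens to 92 mm and grips with 3 to 60 N. Pads are 20 mm wide; open, the fingers measure 128 mm over their backs; the gripper's body (75 mm by 189 mm) begins 69 mm behind the grasp point.
Start: joints at [1.105, 0.468, -0.012, 1.603, 0.006, 1.071, -0.056], TCP at [0.267, -0.593, 0.303] pointing down, gripper open.
Joint ranges: [-2.53, 2.53], [-0.31, 2.02], [-1.57, 1.55], [0.28, 2.44], [-1.29, 4.43], [0.15, 1.84], [-2.92, 2.92]. Speed limits (rad/s): [2.57, 2.57, 3.14, 3.14, 3.14, 3.14, 3.14].

### API

Orientations are given as [roll, pitch, yaw] about the fixed x, y, z axes, in that order (R = Rz(yaw) Ry(pitch) Rx(roll)).
In Python, from cell import manip, vision, order, search_frame gives the robot as it stands.
- The arm moves only by the tool move_arm, never from a script. Its argument "series" is a list of rows, each an object of numbers: "dx", "dy", "dz": the shift along the tool's x, y, z in units of 30 mm (1.0 is 30 mm); "twist": the turn about the tool's z in rad; "jaw": the opening, from -1 (shut) to 1 (fully open). A call has 1 to 8 rows; each row shifts and turns the commanded pose from where the row before left it, along the tool's axes as they then stand; what a row does not reach is not made up. A row lasts 1/12 s, in which the tool goes at most 41.7 mm and 7.16 degrees, less where a joint would pass 70% of its speed; a pose out of reach is approached as far as the arm can. A call is refused whole if a number of a shift passes 1 or a number of a turn 0.125, either way. A call with a gripper value outside its range is refused whole. The fingers move at their own pace and stop on an object; "newtons" is the grip in N (left out, the last holds). Time passes only in rows, so rows that do not move let the fingers close. It gives the time, the measured TCP pose, the force, the opening and the grip force at its end, in the units of the state.
- manip.read_state(): the state, without advancing time (a new reading comes with each control period).
- vision.capture(name): name is "scene" or "top" or "wrist"; returns the picture (480x640x3 uint8, red, green, blue); there is no depth.
- vision.camera_model(name): a dict with "vertical_fov" (degrees; the focal length in pixels is half the picture's height over the tangent of half this angle, whatever the lens; pixels are square), "cx", "cy" (the principal point, pixels), "R" (3x3) and "t" (3): a world point X has camera coordinates R X + t. Camera axes: x right, y down, z forward; pixel columns grow to the right and rows downward; lengths in m; the calibration is good to about 2 mm. The wrist camera is an equidistant fisheye: a pixel r from the principal point sees the ray r / f radians off the axis. A picture is of the moment at which its call begins: read the wrist's pose just before it. camera_model takes no time and is no camera call; for the wrist camera it gives the pose at the moment of the call.
- order.hand_in(): hands the job in; it is judged then, once.
Trained networks look in the newest picture that a camera, given by its name, has taken for a name from the list of things; names that differ only in an ending like _2 or _b are one class to them, and where a whole thing is asked for, a point or a joint stands for the part that bears it (a point fixed in the world has none). Each returns a list of dicts, best first, with "p" (0 to 1); they miss things now and then, are a little off and sometimes report something else, mostly with a low value. They report only what shows in the picture. A call takes as long as a camera call.
- search_frame(camera, query): "box" ([centre column, centre row, width, height] in pixels, round what is visible of it).
The state is a dict: "time": time; "joint_positions": joint angles; "dq": joint speeds; "effort": joint torques, N m; "eef_pos": TCP position; "ee_rot": TCP orientation; "contact_force": force on the tool from outside, world axes, zero at the start; "torque": the same for the moment, N m; "opening": finger opening in m; "grip_force": force on a finger pad.
Only numpy, scipy, OpenCV 4.12 (cv2) and the standard library are available. Lean on these libraries where they do the work, as an engineer would, in place of code of your own. Each camera call takes 0.05 s, during which the arm holds its last target. There are 200 camera calls.

### The job

Set out this jeweller's bench for soldering. First lay the black charcoal block flat in the middle of the white soldering tile, its sides square with the tile's, and then lay the smaller of the two silver rings flat on the middle of the charcoal. Also stand the amber flux jar midway between the tile and the steel bench block, in line with their centres, and stand the open steel cup behind the bench block, centred on its far edge (the edge away from the robot) with a 30 mm gap between rim and edge; leave the larger ring and the brass block where they are.

Things in the scene. Friction and masses are not known exactly. Their poses are not given: they have to be found in the camera images.
- tile: White ceramic soldering tile with a grid of fine grey dots, 100 x 100 mm, 12 mm thick, fixed flat on the bench. Origin at the centre of its underside on the bench (z=0); z up, x and y along its sides, x pointing away from the robot give or take 0.12 rad. It stands either left or right of the bench block, side by side with it along its own y axis, centres 255 to 275 mm apart.
- bench_block: Flat bare steel bench block, 100 x 100 mm, 20 mm thick, fixed on the bench. Origin at the centre of its underside; z up, x points away from the robot (within 0.2 rad), through the middle of its far edge, 50 mm from the origin.
- charcoal: Black rectangular charcoal soldering block, loose, 80 mm along its x, 50 mm along its y, 25 mm high, 40 to 90 g. Origin at the centre of its underside, z up. Turned up to 0.8 rad either way about the vertical. On the tile either of its long directions is right.
- ring_small: The smaller silver band ring, loose, lying flat: 26 mm outer and 20 mm inner diameter, 10 mm high, about 22 g. Origin at the centre of its underside, z along its axis, up.
- jar: Short round amber-glass flux jar with a black screw cap, loose, upright: body 44 mm diameter up to 15 mm height, then a sloping shoulder to the straight-sided cap, 40 mm diameter, from 29 mm to the top at 45 mm; 60 to 130 g. Origin at the centre of its underside, z up.
- cup: Open round steel quench cup, empty, loose, upright: 56 mm diameter at the rim, tapering to about 45 mm at the foot, 55 mm high, wall 3 mm, 70 to 140 g. Origin at the centre of its underside, z up.
- ring_large: The larger silver band ring, loose, lying flat: 42 mm outer and 35 mm inner diameter, 12 mm high. To be left alone. Origin at the centre of its underside, z up.
- dapping_block: Brass dapping block, a 40 mm cube with round hollows marked on top and one side, loose, 0.54 kg. To be left alone. Origin at the centre of its underside, z up.

How it is judged:
By the outcome, as a careful person would: the job done as asked, in the order asked, and still so for the second after the job is handed in, with the robot touching nothing.
It also fails if it takes over 120 s, if anything falls off the work surface, if the arm or the gripper's body presses on something with over 40 N, if the wrist force passes 120 N, or if a joint passes its speed limit or range.

## Working session

There is one attempt and no reset: what is moved stays moved. The work goes in short steps, Python scripts to look and compute and a tool call to move; the robot and the scene stay as the last step left them, time stands still between calls to the robot, and variables do not carry over. Pictures are saved under pics/ and viewed, at most 14 in all, crops included, and the job is handed in when it is done.

Besides the shell and the picture viewer there is one more tool, called as a command line: name --argument value ..., lists and objects as JSON in quotes. move_arm: Moves the arm, as the interface text tells. Its arguments: {"type":"object","properties":{"series":{"type":"array","items":{"type":"object","properties":{"dx":{"type":"number"},"dy":{"type":"number"},"dz":{"type":"number"},"twist":{"type":"number"},"jaw":{"type":"number"}}}},"newtons":{"type":"number"}},"required":["series"]}

```bash
ls; mkdir -p pics; python3 - <<'E'
from cell import manip, vision, order, search_frame
import cv2
print(manip.read_state(), manip.grip_point_offset)
for c in ["top","scene"]:
    im=vision.capture(c); cv2.imwrite(f"pics/{c}0.png",im[...,::-1])
    m=vision.camera_model(c); print(c,m)
    for q in ["tile","bench_block","charcoal","ring_small","ring_large","jar","cup","dapping_block"]:
        print(q,[(round(d["p"],2),[round(float(v)) for v in d["box"]]) for d in search_frame(c,q)][:2])
E
```

```text
pics
{'time': 0.0, 'joint_positions': array([ 1.10499476,  0.46835403, -0.01160963,  1.60358405,  0.00600846,
        1.07143323, -0.05630684]), 'dq': array([ 6.81007848e-04,  7.85282975e-05, -2.43157928e-04,  1.49340652e-03,
        1.06401636e-03,  5.72202579e-04, -1.60316039e-04]), 'effort': array([ 5.51378125e-04, -5.20567346e+01, -1.23449770e-02, -2.43745691e+01,
       -5.66587667e-02,  1.72469689e-02,  1.51085906e-04]), 'eef_pos': array([ 0.26648132, -0.59240277,  0.30177163]), 'ee_rot': array([-3.13985306e+00,  1.27115698e-04,  4.22740797e-01]), 'contact_force': array([ 0.31651779, -0.74138301,  0.08454835]), 'torque': array([ 0.04552085, -0.05826639,  0.00513772]), 'grip_force': 0.0, 'opening': 0.09175849743017477} 0.0694
top {'vertical_fov': 56.733782627229715, 'cx': 321.22837420921894, 'cy': 246.32359942442517, 'R': array([[-0.00370365, -0.99971772,  0.02346849],
       [-0.9947084 ,  0.00127348, -0.1027306 ],
       [ 0.10267171, -0.02372478, -0.99443233]]), 't': array([-0.0014025 ,  0.52741277,  0.90259895])}
tile [(0.92, [261, 262, 48, 47])]
bench_block [(0.81, [390, 26
[... 166 characters left out ...]
p [(0.68, [160, 310, 35, 29])]
dapping_block [(0.69, [152, 251, 27, 26])]
scene {'vertical_fov': 49.70987311441383, 'cx': 318.6920086912033, 'cy': 230.08602668762336, 'R': array([[ 0.70497702,  0.70922845,  0.00154945],
       [ 0.42180226, -0.41751547, -0.80483767],
       [-0.57016686,  0.56804563, -0.59349298]]), 't': array([-0.35484117, -0.1837998 ,  1.24042731])}
tile [(0.77, [358, 215, 73, 47])]
bench_block [(0.56, [246, 275, 84, 60])]
charcoal [(0.69, [140, 358, 71, 42]), (0.27, [248, 277, 86, 62])]
ring_small [(0.72, [115, 301, 21, 15])]
ring_large [(0.81, [245, 372, 27, 24])]
jar [(0.92, [466, 207, 23, 33])]
cup [(0.63, [392, 155, 23, 25])]
dapping_block [(0.68, [442, 171, 26, 29])]
```

```bash
cat > h.py <<'E'
from cell import manip, vision, order, search_frame
import numpy as np, cv2
def ray(m,u,v,name):
    f=240/np.tan(np.radians(m["vertical_fov"])/2)
    x,y=(u-m["cx"])/f,(v-m["cy"])/f
    if name=="wrist":
        r=np.hypot(x,y); s=np.sin(r)/max(r,1e-9); d=np.array([x*s,y*s,np.cos(r)])
    else: d=np.array([x,y,1.])
    return -m["R"].T@m["t"], m["R"].T@d
def at(m,u,v,z,name):
    o,d=ray(m,u,v,name); return o+d*(z-o[2])/d[2]
def proj(m,X,name):
    f=240/np.tan(np.radians(m["vertical_fov"])/2)
    c=m["R"]@np.asarray(X)+m["t"]
    if name=="wrist":
        h=np.hypot(c[0],c[1]); th=np.arctan2(h,c[2]); return m["cx"]+f*th*c[0]/h, m["cy"]+f*th*c[1]/h
    return m["cx"]+f*c[0]/c[2], m["cy"]+f*c[1]/c[2]
E
python3 - <<'E'
from h import *
im=cv2.imread("pics/top0.png")
cv2.imwrite("pics/top0c.png",cv2.resize(im[170:350,130:530],None,fx=2,fy=2,interpolation=cv2.INTER_CUBIC))
im=cv2.imread("pics/scene0.png"); cv2.imwrite("pics/scene0c.png",im)
m=vision.camera_model("top")
for n,u,v,z in [("tile",261,262,.012),("bb",390,268,.02),("ch",491,252,.02),("rs",478,321,.005),("rl",448,197,.006),("jar",193,195,.03),("cup",160,310,.03),("dap",152,251,.03)]:
    print(n,at(m,u,v,z,"top").round(3))
E
```

```text
tile [0.496 0.124 0.012]
bb [ 0.482 -0.148  0.02 ]
ch [ 0.516 -0.364  0.02 ]
rs [ 0.37  -0.336  0.005]
rl [ 0.637 -0.28   0.006]
jar [0.636 0.266 0.03 ]
cup [0.397 0.326 0.03 ]
dap [0.518 0.347 0.03 ]
```

View pics/top0c.png

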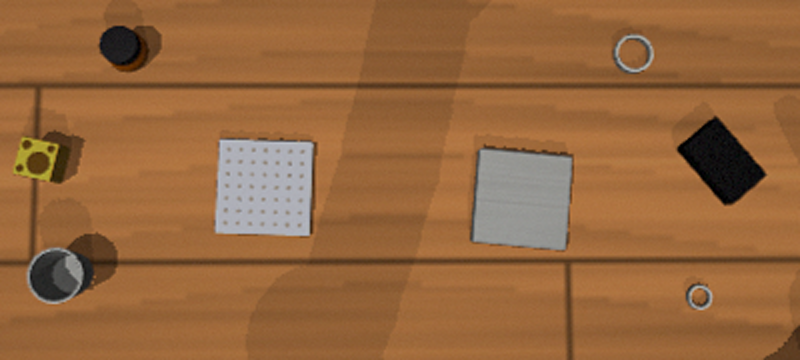

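View pics/scene0.png

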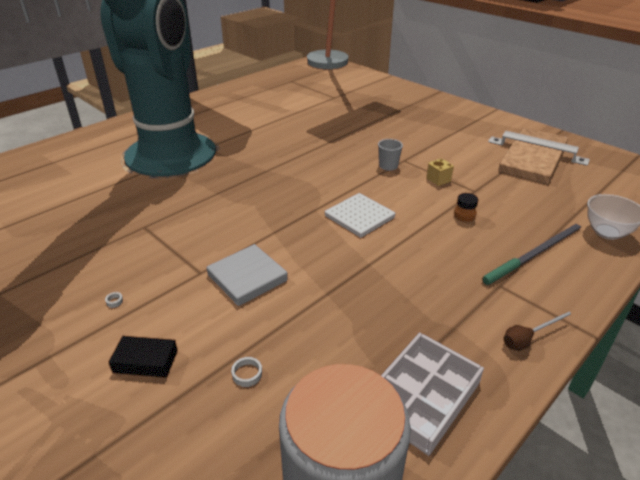

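```bash
cat >> h.py <<'E'
def plan(x,y,z,yaw=None):
    "units to go in tool axes as they stand AFTER twisting to yaw (twist first)"
    s=manip.read_state(); p=s["eef_pos"]; w=s["ee_rot"][2]
    if yaw is None: yaw=w
    tw=-((yaw-w+np.pi/2)%np.pi-np.pi/2)
    w2=w-tw; c,sn=np.cos(w2),np.sin(w2); d=np.array([x,y,z])-p
    print("t",round(s["time"],2),"pos",p.round(4),"rot",s["ee_rot"].round(3),"open",round(s["opening"],4),"| twist",round(tw,3),"dx",round((c*d[0]+sn*d[1])/.03,3),"dy",round((sn*d[0]-c*d[1])/.03,3),"dz",round(-d[2]/.03,3))
def boxfit(m,name,mask,L,W,z0,z1,x0):
    "fit pose x,y,yaw of a box by matching silhouette hull to the mask (min over IoU)"
    from scipy.optimize import minimize
    S=4
    big=cv2.resize(mask,None,fx=S,fy=S,interpolation=cv2.INTER_LINEAR)>127
    def cost(q):
        c,s=np.cos(q[2]),np.sin(q[2])
        P=[proj(m,[q[0]+c*a-s*b,q[1]+s*a+c*b,z],name) for a in(-L/2,L/2) for b in(-W/2,W/2) for z in ((z0,z1) if z0!=z1 else (z1,))]
        h=cv2.convexHull(((np.array(P)+.5)*S-.5).astype(np.float32))
        r=np.zeros(big.shape,np.uint8); cv2.fillConvexPoly(r,np.round(h*16).astype(np.int32),1,shift=4)
        return np.count_nonzero((r>0)!=big)/S/S
    q=minimize(cost,x0,method="Nelder-Mead",options=dict(initial_simplex=[np.array(x0)+e for e in ([0,0,0],[.008,0,0],[0,.008,0],[0,0,.12])],xatol=1e-5,fatol=.05))
    return q.x,q.fun,big.sum()/S/S
E
python3 - <<'E'
from h import *
im=cv2.imread("pics/top0.png"); hsv=cv2.cvtColor(im,cv2.COLOR_BGR2HSV); m=vision.camera_model("top")
def comp(mask,u,v):
    mask=mask.astype(np.uint8)
    mask=cv2.morphologyEx(mask,cv2.MORPH_CLOSE,np.ones((3,3)))
    n,l=cv2.connectedComponents(mask)
    return ((l==l[v,u])*255).astype(np.uint8)
light=(hsv[...,1]<70)&(hsv[...,2]>110)
dark=hsv[...,2]<40
for n,mk,u,v,L,W,z0,z1,x0 in [("tile",light,261,262,.1,.1,.012,.012,[.496,.124,0]),("bb",light,390,268,.1,.1,.02,.02,[.482,-.148,-.05]),("char",dark,491,252,.08,.05,.0,.025,[.516,-.364,.8]),("char",dark,491,252,.08,.05,.0,.025,[.516,-.364,-.8])]:
    k=comp(mk,u,v); print(n,boxfit(m,"top",k,L,W,z0,z1,x0))
for n,u,v in [("rs",478,320),("rl",447,197),("cup",160,308),("jar",190,193)]:
    k=((light if n[0]=='r' else dark)[v-14:v+15,u-14:u+15]); ys,xs=np.nonzero(k); print(n,xs.min()+u-14,xs.max()+u-14,ys.min()+v-14,ys.max()+v-14,len(xs))
print(at(m,479.5,318.5,.01,"top"), -m["R"].T@m["t"])
E
```

```text
tile (array([ 0.49322705,  0.123024  , -0.03733632]), np.float64(53.8125), np.float64(2230.75))
bb (array([ 0.47975449, -0.14941205, -0.10016309]), np.float64(105.0625), np.float64(2165.75))
char (array([ 0.52041886, -0.36414369,  0.6864563 ]), np.float64(111.0), np.float64(969.75))
char (array([ 0.52098933, -0.3646526 ,  0.6753744 ]), np.float64(111.6875), np.float64(969.75))
rs 474 485 313 324 48
rl 438 456 187 205 88
cup 146 174 297 318 135
jar 180 200 183 202 303
[ 0.37543368 -0.33708234  0.01      ] [0.43194534 0.01934021 0.95178792]
```

```bash
python3 -c "
from h import *
plan(.5,-.365,.25,.69)"
```

```text
t 0.9 pos [ 0.2667 -0.5927  0.3027] rot [3.142 0.    0.423] open 0.0917 | twist -0.267 dx 10.83 dy -0.905 dz 1.757
```

move_arm --series '[{"twist": -0.09},{"twist": -0.09},{"twist": -0.087},{"dx": 0.9,"dy": -0.1,"dz": 0.15},{"dx": 1,"dy": -0.1,"dz": 0.15},{"dx": 1,"dy": -0.1,"dz": 0.15},{"dx": 1,"dy": -0.1,"dz": 0.2},{"dx": 1,"dy": -0.1,"dz": 0.2}]'

```text
validation failed for argument at $.se...
```

move_arm --series '[{"dx": 1,"dy": -0.1,"dz": 0.2},{"dx": 1,"dy": -0.1,"dz": 0.2},{"dx": 1,"dy": -0.1,"dz": 0.2},{"dx": 1,"dy": -0.1,"dz": 0.2},{"dx": 1,"dy": 0,"dz": 0.1},{"dx": 0.9},{},{}]'

```text
validation failed for argument at $.se...
```

```bash
python3 - <<'E'
from h import *
plan(.52,-.364,.25,.69)
m=vision.camera_model("wrist"); im=vision.capture("wrist")[...,::-1].copy(); cv2.imwrite("pics/w1.png",im)
print(m, proj(m,[.52,-.364,.025],"wrist"), search_frame("wrist","charcoal")[:2])
E
```

```text
t 0.9 pos [ 0.2667 -0.5927  0.3027] rot [3.142 0.    0.423] open 0.0917 | twist -0.267 dx 11.366 dy -0.506 dz 1.757
{'vertical_fov': 65.70646984690485, 'cx': 322.8991633489865, 'cy': 233.11576731980819, 'R': array([[ 4.11286555e-01, -9.11506100e-01,  2.01875565e-05],
       [-8.79015682e-01, -3.96620483e-01,  2.64619772e-01],
       [-2.41194529e-01, -1.08852299e-01, -9.64352828e-01]]), 't': array([-0.64959641, -0.03094108,  0.39033201])} (np.float64(224.43220227155467), np.float64(-86.1848904516674)) []
```

View pics/w1.png

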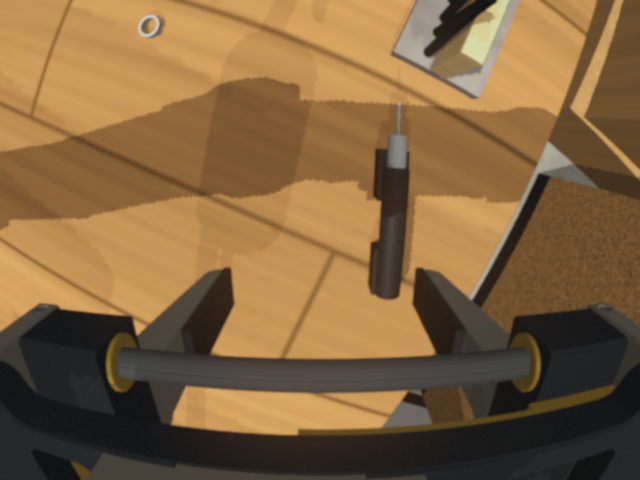

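The wrist picture (arm not yet moved) shows the fingers at the bottom and the small ring at about (150,26). The rows were refused, so I'll try rows with all fields.

move_arm --newtons 20 --series '[{"dx": 0,"dy": 0,"dz": 0,"twist": -0.09,"jaw": 1},{"dx": 0,"dy": 0,"dz": 0,"twist": -0.09,"jaw": 1},{"dx": 0,"dy": 0,"dz": 0,"twist": -0.087,"jaw": 1},{"dx": 0.9,"dy": -0.1,"dz": 0.2,"twist": 0,"jaw": 1},{"dx": 1,"dy": -0.1,"dz": 0.2,"twist": 0,"jaw": 1},{"dx": 1,"dy": -0.1,"dz": 0.2,"twist": 0,"jaw": 1},{"dx": 1,"dy": -0.1,"dz": 0.2,"twist": 0,"jaw": 1},{"dx": 1,"dy": -0.1,"dz": 0.2,"twist": 0,"jaw": 1}]'

```text
time: 1.67
eef_pos: [0.3713, -0.4867, 0.2725]
ee_rot: [3.141, 0.0, 0.689]
contact_force: [-0.1, -0.4, -0.5]
opening: 0.0916
grip_force: 0.0
```

move_arm --series '[{"dx": 1,"dy": 0,"dz": 0.2,"twist": 0,"jaw": 1},{"dx": 1,"dy": 0,"dz": 0.2,"twist": 0,"jaw": 1},{"dx": 1,"dy": 0,"dz": 0.2,"twist": 0,"jaw": 1},{"dx": 0.8,"dy": 0,"dz": 0.2,"twist": 0,"jaw": 1},{"dx": 0,"dy": 0,"dz": 0,"twist": 0,"jaw": 1},{"dx": 0,"dy": 0,"dz": 0,"twist": 0,"jaw": 1}]'

```text
time: 2.17
eef_pos: [0.4596, -0.4137, 0.2483]
ee_rot: [-3.141, -0.0, 0.693]
contact_force: [-0.7, -0.7, -0.6]
opening: 0.0919
grip_force: 0.0
```

```bash
cat >> h.py <<'E'
def blob(mask,u,v):
    mask=cv2.morphologyEx(mask.astype(np.uint8),cv2.MORPH_OPEN,np.ones((3,3)))
    mask=cv2.morphologyEx(mask,cv2.MORPH_CLOSE,np.ones((3,3)))
    n,l=cv2.connectedComponents(mask); u,v=int(u),int(v)
    return ((l==l[v,u])*255).astype(np.uint8)
def snap(name,fn):
    m=vision.camera_model(name); im=vision.capture(name)[...,::-1].copy(); cv2.imwrite(f"pics/{fn}.png",im); return m,im,cv2.cvtColor(im,cv2.COLOR_BGR2HSV)
E
python3 - <<'E'
from h import *
m,im,hsv=snap("wrist","w2")
u,v=proj(m,[.52,-.364,.025],"wrist"); print(u,v,search_frame("wrist","charcoal")[:2])
k=blob(hsv[...,2]<40,u,v); print(cv2.boundingRect(k))
q=boxfit(m,"wrist",k,.08,.05,0,.025,[.52,-.364,.69]); print(q)
plan(*q[0][:2],.25,q[0][2])
E
```

```text
324.2554799082334 128.96502670411553 [{'box': [323.2, 128.4, 64.2, 94.4], 'p': 0.74}]
(0, 0, 640, 480)
(array([ 0.52311711, -0.35752914,  0.53136717]), np.float64(249072.25), np.float64(255032.6875))
t 2.27 pos [ 0.4576 -0.4161  0.2488] rot [3.141e+00 1.000e-03 6.880e-01] open 0.0919 | twist 0.157 dx 2.871 dy -0.579 dz -0.04
```

View pics/w2.png

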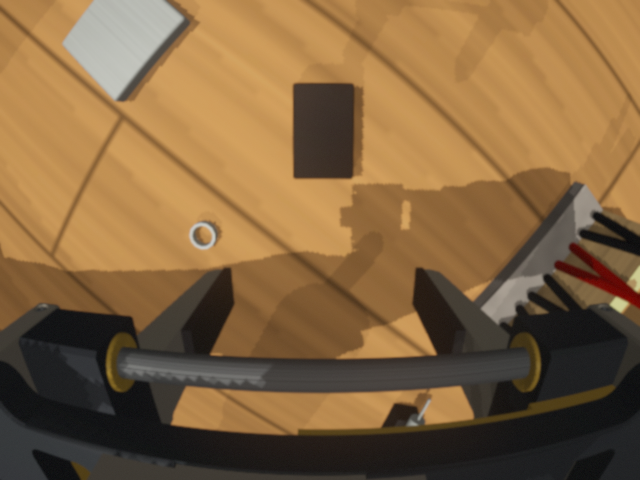

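Charcoal shows at (323,130), nearly square with the image; the small ring at (203,235).

```bash
python3 - <<'E'
from h import *
im=cv2.imread("pics/w2.png"); m=vision.camera_model("wrist"); hsv=cv2.cvtColor(im,cv2.COLOR_BGR2HSV)
print(hsv[130,323],hsv[130,365],hsv[230,300],hsv[130,353:360,2])
k=blob(hsv[...,2]<80,323,130); print(cv2.boundingRect(k))
q=boxfit(m,"wrist",k,.08,.05,0,.025,[.52,-.364,.69]); print(q)
q2=boxfit(m,"wrist",k,.08,.05,.025,.025,[.52,-.364,.69]); print(q2)
plan(*q[0][:2],.2,q[0][2])
k=blob((hsv[...,1]<70)&(hsv[...,2]>100),193,235); x,y,w,h=cv2.boundingRect(k); print(x,y,w,h)
print(at(m,203,235,.008,"wrist"))
E
```

```text
[11 73 59] [ 17 141 202] [ 17 143 205] [ 81 106 121 125 127 126 127]
(295, 84, 59, 94)
(array([ 0.51825922, -0.36685585,  0.68319874]), np.float64(528.4375), np.float64(5395.75))
(array([ 0.51825922, -0.36685585,  0.68319874]), np.float64(528.4375), np.float64(5395.75))
t 2.27 pos [ 0.4576 -0.4161  0.2488] rot [3.141e+00 1.000e-03 6.880e-01] open 0.0919 | twist 0.005 dx 2.604 dy 0.001 dz 1.627
189 222 28 27
[ 0.37357671 -0.3397495   0.008     ]
```

move_arm --series '[{"dx": 1,"dy": 0,"dz": 0.3,"twist": 0,"jaw": 1},{"dx": 1,"dy": 0,"dz": 0.3,"twist": 0,"jaw": 1},{"dx": 0.6,"dy": 0,"dz": 0.4,"twist": 0,"jaw": 1},{"dx": 0,"dy": 0,"dz": 1,"twist": 0,"jaw": 1},{"dx": 0,"dy": 0,"dz": 1,"twist": 0,"jaw": 1},{"dx": 0,"dy": 0,"dz": 0.8,"twist": 0,"jaw": 1},{"dx": 0,"dy": 0,"dz": 0.7,"twist": 0,"jaw": 1},{"dx": 0,"dy": 0,"dz": 0.4,"twist": 0,"jaw": 1}]'

```text
time: 2.93
eef_pos: [0.5164, -0.3668, 0.0994]
ee_rot: [-3.139, 0.002, 0.687]
contact_force: [-0.1, 0.5, -0.0]
opening: 0.0919
grip_force: 0.0
```

```bash
python3 - <<'E'
from h import *
plan(.5185,-.3665,.0915,.685)
plan(.4932,.123,.16,-.037)
E
```

```text
t 2.93 pos [ 0.5164 -0.3668  0.0994] rot [-3.139e+00  2.000e-03  6.870e-01] open 0.0919 | twist 0.002 dx 0.062 dy 0.036 dz 0.262
t 2.93 pos [ 0.5164 -0.3668  0.0994] rot [-3.139e+00  2.000e-03  6.870e-01] open 0.0919 | twist 0.724 dx -1.376 dy -16.288 dz -2.021
```

move_arm --newtons 20 --series '[{"dx": 0,"dy": 0,"dz": 0.15,"twist": 0,"jaw": 1},{"dx": 0,"dy": 0,"dz": 0,"twist": 0,"jaw": 1},{"dx": 0,"dy": 0,"dz": 0,"twist": 0,"jaw": -0.2},{"dx": 0,"dy": 0,"dz": 0,"twist": 0,"jaw": -0.4},{"dx": 0,"dy": 0,"dz": 0,"twist": 0,"jaw": -0.4},{"dx": 0,"dy": 0,"dz": 0,"twist": 0,"jaw": -0.4},{"dx": 0,"dy": 0,"dz": 0,"twist": 0,"jaw": -0.4},{"dx": 0,"dy": 0,"dz": 0,"twist": 0,"jaw": -0.4}]'

```text
time: 3.6
eef_pos: [0.5188, -0.3656, 0.0977]
ee_rot: [3.141, -0.0, 0.69]
contact_force: [-0.1, -0.1, 0.6]
opening: 0.0541
grip_force: 0.0
```

move_arm --newtons 20 --series '[{"dx": 0,"dy": 0,"dz": 0.2,"twist": 0,"jaw": 0.2},{"dx": 0,"dy": 0,"dz": 0,"twist": 0,"jaw": 0},{"dx": 0,"dy": 0,"dz": 0,"twist": 0,"jaw": -0.4},{"dx": 0,"dy": 0,"dz": 0,"twist": 0,"jaw": -0.4},{"dx": 0,"dy": 0,"dz": 0,"twist": 0,"jaw": -0.4},{"dx": 0,"dy": 0,"dz": 0,"twist": 0,"jaw": -0.4},{"dx": 0,"dy": 0,"dz": 0,"twist": 0,"jaw": -0.4},{"dx": 0,"dy": 0,"dz": 0,"twist": 0,"jaw": -0.4}]'

```text
time: 4.27
eef_pos: [0.5187, -0.3655, 0.0912]
ee_rot: [3.142, 0.0, 0.69]
contact_force: [0.0, 0.1, 0.5]
opening: 0.0498
grip_force: 20.0
```

move_arm --series '[{"dx": 0,"dy": 0,"dz": -0.8,"twist": 0,"jaw": -0.4},{"dx": 0,"dy": 0,"dz": -1,"twist": 0,"jaw": -0.4},{"dx": 0,"dy": 0,"dz": -1,"twist": 0.121,"jaw": -0.4},{"dx": 0,"dy": 0,"dz": 0,"twist": 0.121,"jaw": -0.4},{"dx": 0,"dy": 0,"dz": 0,"twist": 0.121,"jaw": -0.4},{"dx": 0,"dy": 0,"dz": 0,"twist": 0.121,"jaw": -0.4},{"dx": 0,"dy": 0,"dz": 0,"twist": 0.121,"jaw": -0.4},{"dx": 0,"dy": 0,"dz": 0,"twist": 0.121,"jaw": -0.4}]'

```text
time: 4.93
eef_pos: [0.5186, -0.3654, 0.1754]
ee_rot: [3.142, -0.0, -0.042]
contact_force: [-0.1, 0.1, -1.4]
opening: 0.0494
grip_force: 20.0
```

move_arm --series '[{"dx": -0.2,"dy": -0.9,"dz": 0,"twist": 0,"jaw": -0.4},{"dx": -0.2,"dy": -1,"dz": 0,"twist": 0,"jaw": -0.4},{"dx": -0.2,"dy": -1,"dz": 0,"twist": 0,"jaw": -0.4},{"dx": -0.2,"dy": -1,"dz": 0,"twist": 0,"jaw": -0.4},{"dx": -0.2,"dy": -1,"dz": 0,"twist": 0,"jaw": -0.4},{"dx": -0.2,"dy": -1,"dz": 0,"twist": 0,"jaw": -0.4},{"dx": -0.2,"dy": -1,"dz": 0,"twist": 0,"jaw": -0.4},{"dx": -0.2,"dy": -1,"dz": 0,"twist": 0,"jaw": -0.4}]'

```text
time: 5.6
eef_pos: [0.4789, -0.1255, 0.1754]
ee_rot: [3.142, -0.001, -0.036]
contact_force: [1.1, 0.4, 0.3]
opening: 0.0499
grip_force: 20.0
```

move_arm --series '[{"dx": -0.3,"dy": -1,"dz": 0,"twist": 0,"jaw": -0.4},{"dx": -0.3,"dy": -1,"dz": 0,"twist": 0,"jaw": -0.4},{"dx": -0.3,"dy": -1,"dz": 0,"twist": 0,"jaw": -0.4},{"dx": -0.3,"dy": -1,"dz": 0,"twist": 0,"jaw": -0.4},{"dx": -0.3,"dy": -1,"dz": 0,"twist": 0,"jaw": -0.4},{"dx": -0.3,"dy": -1,"dz": 0,"twist": 0,"jaw": -0.4},{"dx": -0.2,"dy": -1,"dz": 0,"twist": 0,"jaw": -0.4},{"dx": 0,"dy": -1,"dz": 0,"twist": 0,"jaw": -0.4}]'

```text
time: 6.27
eef_pos: [0.4266, 0.1164, 0.1754]
ee_rot: [3.141, 0.001, -0.036]
contact_force: [0.9, -0.3, -0.7]
opening: 0.05
grip_force: 20.0
```

move_arm --series '[{"dx": 0,"dy": -0.3,"dz": 0,"twist": 0,"jaw": -0.4},{"dx": 0,"dy": 0,"dz": 0,"twist": 0,"jaw": -0.4},{"dx": 0,"dy": 0,"dz": 0,"twist": 0,"jaw": -0.4}]'

```text
time: 6.52
eef_pos: [0.4283, 0.1236, 0.1752]
ee_rot: [3.141, 0.0, -0.036]
contact_force: [-0.4, -0.8, -0.7]
opening: 0.0499
grip_force: 20.0
```

```bash
python3 - <<'E'
from h import *
m,im,hsv=snap("wrist","w3")
plan(.4932,.123,.16,-.037)
print(proj(m,[.4932,.123,.012],"wrist"),search_frame("wrist","tile")[:2])
E
```

```text
t 6.57 pos [0.4284 0.1228 0.1751] rot [ 3.141  0.    -0.038] open 0.0498 | twist -0.001 dx 2.16 dy -0.087 dz 0.503
(np.float64(320.67428045399873), np.float64(147.4499268845193)) [{'box': [318.8, 147.5, 151.1, 148.2], 'p': 0.6}]
```

View pics/w3.png

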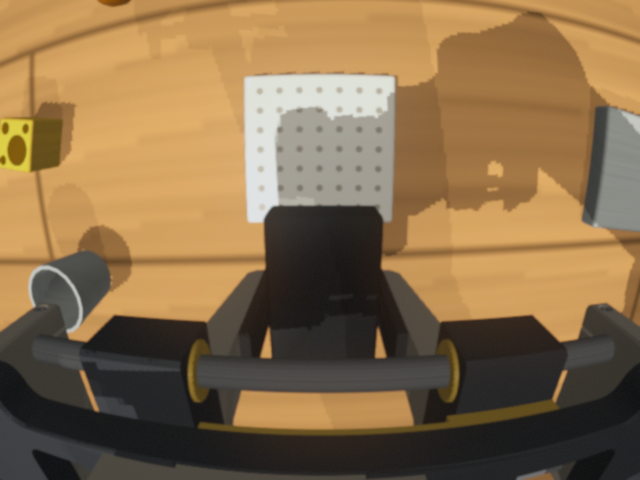

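Tile spans (245..396, 75..222); the held charcoal's far edge is at row ~207, square with the tile. Refine the numbers.

```bash
python3 - <<'E'
from h import *
im=cv2.imread("pics/w3.png"); m=vision.camera_model("wrist"); hsv=cv2.cvtColor(im,cv2.COLOR_BGR2HSV)
print(-m["R"].T@m["t"])
light=(hsv[...,1]<60)&(hsv[...,2]>110)
k=blob(light,260,150); k=cv2.morphologyEx(k,cv2.MORPH_CLOSE,np.ones((9,9))); print(cv2.boundingRect(k))
# edges subpixel: for left/right columns, top rows
g=(k>0)
P=[]
E={'L':[(np.nonzero(g[r])[0].min()-.0,r) for r in range(90,195,5)],'R':[(np.nonzero(g[r])[0].max()+.0,r) for r in range(90,195,5)],'T':[(c,np.nonzero(g[:,c])[0].min()) for c in range(258,385,6)]}
W={}
for n,z in (('L',.012),('R',.012),('T',.012)):
    X=np.array([at(m,u+(-.5 if n=='L' else .5 if n=='R' else 0),v-(.5 if n=='T' else 0),z,"wrist")[:2] for u,v in E[n]])
    if n=='T': a=np.polyfit(X[:,1],X[:,0],1); print(n,'x=',a, np.arctan(-a[0]), np.std(X[:,0]-np.polyval(a,X[:,1])))
    else: a=np.polyfit(X[:,0],X[:,1],1); print(n,'y=',a,np.arctan(a[0]),np.std(X[:,1]-np.polyval(a,X[:,0])))
    W[n]=a
for dxo in (-.004,0,.004):
  c,s=np.cos(-.037),np.sin(-.037)
  print(dxo,[tuple(np.round(proj(m,[.4284+c*(.04+dxo)-s*b,.1228+s*(.04+dxo)+c*b,.1751-.0912+z],"wrist"),1)) for z in(.025,0) for b in(.025,-.025)])
dark=hsv[...,2]<75
for c in (285,300,320,340,365): print(c, np.nonzero(dark[150:260,c])[0].min()+150, hsv[200:212,c,2])
r=230; print(np.nonzero(~dark[r,250:400])[0]+250)
E
```

```text
[0.50238583 0.1198899  0.25695186]
(244, 74, 151, 149)
L y= [-0.03719081  0.19065098] -0.037173679383548444 0.00017251552533656758
R y= [-0.04145999  0.09361989] -0.041436263661889676 0.00017286529025841482
T x= [0.03888064 0.53773009] -0.03886106418104508 0.00015713633639625438
-0.004 [(np.float64(262.0), np.float64(227.0)), (np.float64(382.5), np.float64(226.9)), (np.float64(270.2), np.float64(214.0)), (np.float64(374.4), np.float64(214.0))]
0 [(np.float64(261.6), np.float64(217.6)), (np.float64(382.9), np.float64(217.5)), (np.float64(269.9), np.float64(205.9)), (np.float64(374.7), np.float64(205.8))]
0.004 [(np.float64(261.3), np.float64(208.1)), (np.float64(383.3), np.float64(208.0)), (np.float64(269.7), np.float64(197.6)), (np.float64(374.9), np.float64(197.5))]
285 207 [182 182 183 181 171 139  92  61  57  56  56  56]
300 206 [182 182 179 170 146 109  71  52  48  50  49  47]
320 206 [161 161 159 151 130  95  59  44  43  42  42  42]
340 206 [160 160 160 153 135 100  61  42  40  40  38  40]
365 207 [161 160 160 159 149 120  76  45  39  39  39  39]
[250 251 252 253 254 255 256 257 258 259 260 261 262 263 264 265 382 383
 384 385 386 387 388 389 390 391 392 393 394 395 396 397 398 399]
```

move_arm --series '[{"dx": 0.8,"dy": 0,"dz": 0,"twist": 0,"jaw": -0.4},{"dx": 0.8,"dy": 0,"dz": 0.3,"twist": 0,"jaw": -0.4},{"dx": 0.55,"dy": -0.08,"dz": 0.6,"twist": 0,"jaw": -0.4},{"dx": 0,"dy": 0,"dz": 0.6,"twist": 0,"jaw": -0.4},{"dx": 0,"dy": 0,"dz": 0.5,"twist": 0,"jaw": -0.4},{"dx": 0,"dy": 0,"dz": 0.25,"twist": 0,"jaw": -0.4},{"dx": 0,"dy": 0,"dz": 0,"twist": 0,"jaw": -0.4},{"dx": 0,"dy": 0,"dz": 0,"twist": 0,"jaw": -0.4}]'

```text
time: 7.28
eef_pos: [0.4928, 0.1231, 0.1076]
ee_rot: [3.141, 0.001, -0.038]
contact_force: [1.0, 0.1, 0.2]
opening: 0.0495
grip_force: 20.0
```

```bash
python3 -c "
from h import *
plan(.4928,.1231,.1035,-.039)"
```

```text
t 7.28 pos [0.4928 0.1231 0.1076] rot [ 3.141e+00  1.000e-03 -3.800e-02] open 0.0495 | twist 0.001 dx -0.001 dy 0.001 dz 0.138
```

move_arm --series '[{"dx": 0,"dy": 0,"dz": 0.07,"twist": 0,"jaw": -0.4},{"dx": 0,"dy": 0,"dz": 0.07,"twist": 0,"jaw": -0.4},{"dx": 0,"dy": 0,"dz": 0,"twist": 0,"jaw": -0.4},{"dx": 0,"dy": 0,"dz": 0,"twist": 0,"jaw": 0.2},{"dx": 0,"dy": 0,"dz": 0,"twist": 0,"jaw": 0.3},{"dx": 0,"dy": 0,"dz": 0,"twist": 0,"jaw": 0.5},{"dx": 0,"dy": 0,"dz": 0,"twist": 0,"jaw": 0.5},{"dx": 0,"dy": 0,"dz": 0,"twist": 0,"jaw": 0.5}]'

```text
time: 7.95
eef_pos: [0.4929, 0.1242, 0.1036]
ee_rot: [-3.142, -0.0, -0.036]
contact_force: [0.5, -1.2, -0.3]
opening: 0.0688
grip_force: 0.0
```

move_arm --series '[{"dx": 0,"dy": 0,"dz": -0.4,"twist": 0,"jaw": 0.5},{"dx": 0,"dy": 0,"dz": -0.8,"twist": 0,"jaw": 0.5},{"dx": 0,"dy": 0,"dz": -1,"twist": 0,"jaw": 0.5},{"dx": -0.7,"dy": 0,"dz": -1,"twist": 0,"jaw": 0.5},{"dx": -0.7,"dy": 0,"dz": -1,"twist": 0,"jaw": 0.5},{"dx": -0.7,"dy": 0,"dz": -0.8,"twist": 0,"jaw": 0.5},{"dx": 0,"dy": 0,"dz": 0,"twist": 0,"jaw": 0.5},{"dx": 0,"dy": 0,"dz": 0,"twist": 0,"jaw": 0.5}]'

```text
time: 8.62
eef_pos: [0.4301, 0.1267, 0.2555]
ee_rot: [-3.14, -0.004, -0.036]
contact_force: [-0.6, 0.3, -1.1]
opening: 0.069
grip_force: 0.0
```

```bash
cat > chk.py <<'E'
from h import *
m,im,hsv=snap("wrist","w4")
plan(.4928,.1231,.1035,-.039)
u,v=proj(m,[.4928,.1231,.037],"wrist"); print(u,v)
k=blob(hsv[...,2]<85,u,v); print("char",cv2.boundingRect(k))
for z in (.012,.037): print(boxfit(m,"wrist",k,.08,.05,.012,.037,[.4928,.1231,-.04]) if z==.012 else "")
light=(hsv[...,1]<60)&(hsv[...,2]>100)
a,b=proj(m,[.4928,.1231+.04,.012],"wrist"); k2=blob(light|(hsv[...,2]<85),a,b); print("tile",cv2.boundingRect(k2),boxfit(m,"wrist",k2,.1,.1,.012,.012,[.4928,.1231,-.04]))
E
python3 chk.py
```

```text
t 8.67 pos [0.4303 0.1264 0.2543] rot [-3.141e+00 -2.000e-03 -3.600e-02] open 0.0688 | twist 0.003 dx 2.086 dy 0.03 dz 5.025
325.3961318690151 148.63150227781296
char (294, 99, 61, 96)
(array([ 0.49435132,  0.12449993, -0.0254309 ]), np.float64(379.375), np.float64(5706.75))

tile (267, 92, 114, 113) (array([ 0.49327995,  0.12441018, -0.02950484]), np.float64(151.5), np.float64(12642.75))
```

View pics/w4.png

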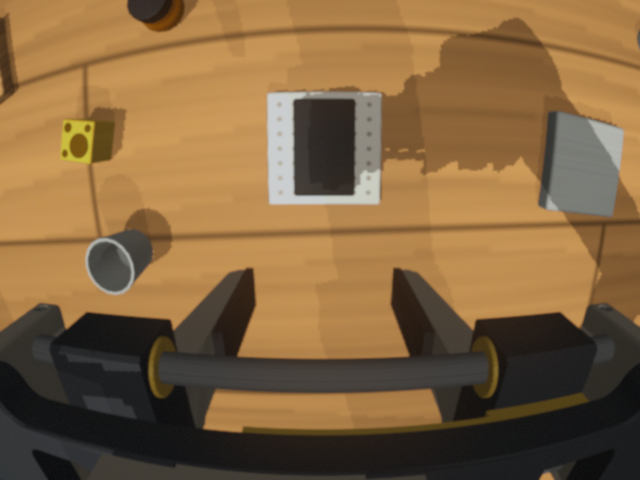

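Charcoal sits in the tile's middle, square (fit offset ≈1 mm, 0.004 rad). Now the ring.

```bash
python3 -c "
from h import *
plan(.312,-.336,.2)"
```

```text
t 8.67 pos [0.4303 0.1264 0.2543] rot [-3.141e+00 -2.000e-03 -3.600e-02] open 0.0688 | twist -0.0 dx -3.384 dy 15.547 dz 1.809
```

move_arm --series '[{"dx": 0,"dy": 0.9,"dz": 0,"twist": 0,"jaw": 0.5},{"dx": 0,"dy": 1,"dz": 0,"twist": 0,"jaw": 0.3},{"dx": 0,"dy": 1,"dz": 0,"twist": 0,"jaw": 0.1},{"dx": 0,"dy": 1,"dz": 0,"twist": 0,"jaw": 0.1},{"dx": 0,"dy": 1,"dz": 0,"twist": 0,"jaw": 0.1},{"dx": -0.2,"dy": 1,"dz": 0,"twist": 0,"jaw": 0.1},{"dx": -0.2,"dy": 1,"dz": 0,"twist": 0,"jaw": 0.1},{"dx": -0.2,"dy": 1,"dz": 0,"twist": 0,"jaw": 0.1}]'

```text
time: 9.33
eef_pos: [0.4029, -0.1116, 0.2522]
ee_rot: [3.141, 0.003, -0.037]
contact_force: [1.0, 0.1, -0.1]
opening: 0.0507
grip_force: 0.0
```

move_arm --series '[{"dx": -0.4,"dy": 1,"dz": 0.2,"twist": 0,"jaw": 0.1},{"dx": -0.4,"dy": 1,"dz": 0.2,"twist": 0,"jaw": 0.1},{"dx": -0.4,"dy": 1,"dz": 0.3,"twist": 0,"jaw": 0.1},{"dx": -0.4,"dy": 1,"dz": 0.3,"twist": 0,"jaw": 0.1},{"dx": -0.4,"dy": 1,"dz": 0.3,"twist": 0,"jaw": 0.1},{"dx": -0.4,"dy": 1,"dz": 0.3,"twist": 0,"jaw": 0.1},{"dx": -0.4,"dy": 1,"dz": 0.2,"twist": 0,"jaw": 0.1},{"dx": 0,"dy": 0.6,"dz": 0,"twist": 0,"jaw": 0.1}]'

```text
time: 10.0
eef_pos: [0.3075, -0.3374, 0.1969]
ee_rot: [-3.14, 0.006, -0.041]
contact_force: [-0.0, 0.1, 0.5]
opening: 0.0503
grip_force: 0.0
```

move_arm --series '[{"dx": 0,"dy": 0,"dz": 0,"twist": 0,"jaw": 0.1},{"dx": 0,"dy": 0,"dz": 0,"twist": 0,"jaw": 0.1}]'

```text
time: 10.17
eef_pos: [0.3105, -0.3353, 0.1981]
ee_rot: [-3.141, 0.003, -0.039]
contact_force: [-0.5, 0.1, 0.2]
opening: 0.0502
grip_force: 0.0
```

```bash
python3 - <<'E'
from h import *
m,im,hsv=snap("wrist","w5")
u,v=proj(m,[.374,-.339,.008],"wrist"); b=search_frame("wrist","ring_small")[:2]; print(u,v,b)
if b: u,v=b[0]["box"][:2]
k=((hsv[...,1]<85)&(hsv[...,2]>70)).astype(np.uint8)
u,v=int(u),int(v); k=k[v-35:v+36,u-35:u+36]
c=max(cv2.findContours(k,cv2.RETR_EXTERNAL,cv2.CHAIN_APPROX_NONE)[0],key=cv2.contourArea)
e=cv2.fitEllipse(c); print(e)
U,V=e[0][0]+u-35,e[0][1]+v-35; p=at(m,U,V,.006,"wrist"); print(p, at(m,U+e[1][1]/2,V,.01,"wrist")-at(m,U-e[1][1]/2,V,.01,"wrist"))
plan(p[0],p[1],.09)
E
```

```text
325.19104039407523 147.0829559392654 [{'box': [321.0, 146.8, 35.3, 31.9], 'p': 0.63}]
((35.573787689208984, 34.654457092285156), (34.805320739746094, 35.03349685668945), 92.86449432373047)
[ 0.37507331 -0.33640599  0.006     ] [-0.0009625  -0.02521328  0.        ]
t 10.27 pos [ 0.3112 -0.3336  0.1986] rot [-3.14e+00  2.00e-03 -3.50e-02] open 0.0505 | twist -0.0 dx 2.131 dy 0.017 dz 3.619
```

View pics/w5.png

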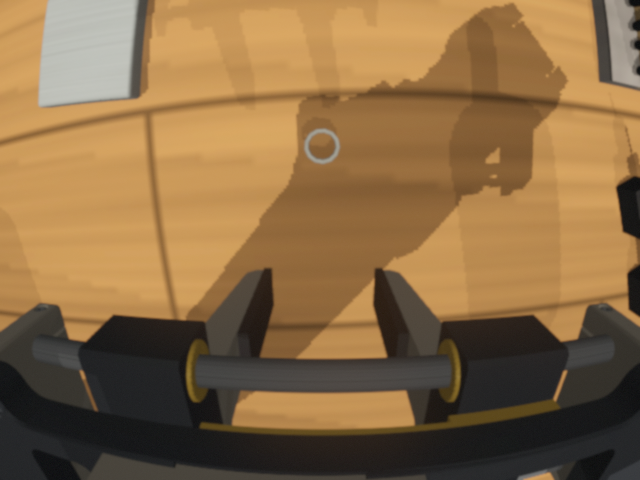

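Ring at (321,146), 25 mm across as expected.

move_arm --series '[{"dx": 0.8,"dy": 0,"dz": 0.2,"twist": 0,"jaw": 0.1},{"dx": 0.8,"dy": 0,"dz": 0.5,"twist": 0,"jaw": 0.1},{"dx": 0.53,"dy": 0.02,"dz": 0.7,"twist": 0,"jaw": 0.1},{"dx": 0,"dy": 0,"dz": 0.8,"twist": 0,"jaw": 0.1},{"dx": 0,"dy": 0,"dz": 0.6,"twist": 0,"jaw": 0.1},{"dx": 0,"dy": 0,"dz": 0.5,"twist": 0,"jaw": 0.1},{"dx": 0,"dy": 0,"dz": 0,"twist": 0,"jaw": 0.1},{"dx": 0,"dy": 0,"dz": 0,"twist": 0,"jaw": 0.1}]'

```text
time: 10.93
eef_pos: [0.3751, -0.3361, 0.1]
ee_rot: [-3.14, 0.002, -0.034]
contact_force: [-0.3, 0.1, 0.5]
opening: 0.0507
grip_force: 0.0
```

```bash
python3 -c "
from h import *
plan(.375,-.3364,.0898)"
```

```text
t 10.93 pos [ 0.3751 -0.3361  0.1   ] rot [-3.14e+00  2.00e-03 -3.40e-02] open 0.0507 | twist -0.0 dx -0.003 dy 0.009 dz 0.34
```

move_arm --newtons 12 --series '[{"dx": 0,"dy": 0,"dz": 0.2,"twist": 0,"jaw": 0.1},{"dx": 0,"dy": 0,"dz": 0.14,"twist": 0,"jaw": 0.1},{"dx": 0,"dy": 0,"dz": 0,"twist": 0,"jaw": -0.2},{"dx": 0,"dy": 0,"dz": 0,"twist": 0,"jaw": -0.6},{"dx": 0,"dy": 0,"dz": 0,"twist": 0,"jaw": -0.8},{"dx": 0,"dy": 0,"dz": 0,"twist": 0,"jaw": -0.8},{"dx": 0,"dy": 0,"dz": 0,"twist": 0,"jaw": -0.8},{"dx": 0,"dy": 0,"dz": 0,"twist": 0,"jaw": -0.8}]'

```text
time: 11.6
eef_pos: [0.3751, -0.3376, 0.0906]
ee_rot: [3.141, -0.001, -0.036]
contact_force: [-0.3, -0.0, 2.9]
opening: 0.0252
grip_force: 12.0
```

move_arm --series '[{"dx": 0,"dy": 0,"dz": 0,"twist": 0,"jaw": -0.8},{"dx": 0,"dy": 0,"dz": 0,"twist": 0,"jaw": -0.8},{"dx": 0,"dy": 0,"dz": 0,"twist": 0,"jaw": -0.8}]'

```text
time: 11.85
eef_pos: [0.3751, -0.3377, 0.0906]
ee_rot: [3.141, -0.001, -0.036]
contact_force: [-0.6, 0.1, 4.6]
opening: 0.0252
grip_force: 12.0
```

```bash
python3 -c "
from h import *
plan(.4935,.1235,.16,-.035)"
```

```text
t 11.85 pos [ 0.3751 -0.3377  0.0906] rot [ 3.141e+00 -1.000e-03 -3.600e-02] open 0.0252 | twist -0.001 dx 3.405 dy -15.501 dz -2.314
```

move_arm --series '[{"dx": 0,"dy": 0,"dz": -0.6,"twist": 0,"jaw": -0.8},{"dx": 0,"dy": 0,"dz": -1,"twist": 0,"jaw": -0.8},{"dx": 0,"dy": 0,"dz": -1,"twist": 0,"jaw": -0.8},{"dx": 0.2,"dy": -0.5,"dz": 0,"twist": 0,"jaw": -0.8},{"dx": 0.2,"dy": -1,"dz": 0,"twist": 0,"jaw": -0.8},{"dx": 0.2,"dy": -1,"dz": 0,"twist": 0,"jaw": -0.8},{"dx": 0.2,"dy": -1,"dz": 0,"twist": 0,"jaw": -0.8},{"dx": 0.2,"dy": -1,"dz": 0,"twist": 0,"jaw": -0.8}]'

```text
time: 12.52
eef_pos: [0.4097, -0.2023, 0.1681]
ee_rot: [-3.142, 0.0, -0.037]
contact_force: [-0.2, 0.7, -0.7]
opening: 0.0254
grip_force: 12.0
```

move_arm --series '[{"dx": 0.2,"dy": -1,"dz": 0,"twist": 0,"jaw": -0.8},{"dx": 0.2,"dy": -1,"dz": 0,"twist": 0,"jaw": -0.8},{"dx": 0.3,"dy": -1,"dz": 0,"twist": 0,"jaw": -0.8},{"dx": 0.3,"dy": -1,"dz": 0,"twist": 0,"jaw": -0.8},{"dx": 0.3,"dy": -1,"dz": 0,"twist": 0,"jaw": -0.8},{"dx": 0.3,"dy": -1,"dz": 0,"twist": 0,"jaw": -0.8},{"dx": 0.3,"dy": -1,"dz": 0,"twist": 0,"jaw": -0.8},{"dx": 0.3,"dy": -1,"dz": 0,"twist": 0,"jaw": -0.8}]'

```text
time: 13.18
eef_pos: [0.4845, 0.0353, 0.168]
ee_rot: [3.141, 0.001, -0.036]
contact_force: [0.8, -0.3, -0.3]
opening: 0.0256
grip_force: 12.0
```

move_arm --series '[{"dx": 0.2,"dy": -1,"dz": 0,"twist": 0,"jaw": -0.8},{"dx": 0,"dy": -1,"dz": 0,"twist": 0,"jaw": -0.8},{"dx": 0,"dy": -0.8,"dz": 0,"twist": 0,"jaw": -0.8},{"dx": 0,"dy": -0.2,"dz": 0,"twist": 0,"jaw": -0.8},{"dx": 0,"dy": 0,"dz": 0,"twist": 0,"jaw": -0.8},{"dx": 0,"dy": 0,"dz": 0,"twist": 0,"jaw": -0.8}]'

```text
time: 13.68
eef_pos: [0.4934, 0.1225, 0.1679]
ee_rot: [3.141, 0.001, -0.037]
contact_force: [0.1, -0.4, -0.7]
opening: 0.0254
grip_force: 12.0
```

```bash
python3 -c "
from h import *
plan(.4935,.1232,.1278,-.037)"
```

```text
t 13.68 pos [0.4934 0.1225 0.1679] rot [ 3.141e+00  1.000e-03 -3.700e-02] open 0.0254 | twist 0.0 dx 0.001 dy -0.022 dz 1.338
```

move_arm --series '[{"dx": 0,"dy": -0.02,"dz": 0.5,"twist": 0,"jaw": -0.8},{"dx": 0,"dy": 0,"dz": 0.4,"twist": 0,"jaw": -0.8},{"dx": 0,"dy": 0,"dz": 0.2,"twist": 0,"jaw": -0.8},{"dx": 0,"dy": 0,"dz": 0.1,"twist": 0,"jaw": -0.8},{"dx": 0,"dy": 0,"dz": 0.05,"twist": 0,"jaw": -0.8},{"dx": 0,"dy": 0,"dz": 0.05,"twist": 0,"jaw": -0.8},{"dx": 0,"dy": 0,"dz": 0,"twist": 0,"jaw": -0.8}]'

```text
time: 14.27
eef_pos: [0.494, 0.1238, 0.1295]
ee_rot: [-3.142, -0.0, -0.037]
contact_force: [-0.2, -0.2, -0.4]
opening: 0.0257
grip_force: 12.0
```

move_arm --series '[{"dx": 0,"dy": 0,"dz": 0.03,"twist": 0,"jaw": -0.8},{"dx": 0,"dy": 0,"dz": 0.02,"twist": 0,"jaw": -0.8},{"dx": 0,"dy": 0,"dz": 0,"twist": 0,"jaw": -0.4},{"dx": 0,"dy": 0,"dz": 0,"twist": 0,"jaw": -0.2},{"dx": 0,"dy": 0,"dz": 0,"twist": 0,"jaw": -0.1},{"dx": 0,"dy": 0,"dz": 0,"twist": 0,"jaw": -0.1},{"dx": 0,"dy": 0,"dz": 0,"twist": 0,"jaw": -0.1}]'

```text
time: 14.85
eef_pos: [0.4938, 0.1242, 0.1278]
ee_rot: [-3.142, -0.0, -0.036]
contact_force: [-0.1, -0.2, -0.5]
opening: 0.0412
grip_force: 0.0
```

move_arm --series '[{"dx": 0,"dy": 0,"dz": -0.4,"twist": 0,"jaw": -0.1},{"dx": 0,"dy": 0,"dz": -0.8,"twist": 0,"jaw": 0},{"dx": 0,"dy": 0,"dz": -1,"twist": 0,"jaw": 0.5},{"dx": -0.7,"dy": 0,"dz": -1,"twist": 0,"jaw": 0.5},{"dx": -0.7,"dy": 0,"dz": -1,"twist": 0,"jaw": 0.5},{"dx": -0.7,"dy": 0,"dz": 0,"twist": 0,"jaw": 0.5},{"dx": 0,"dy": 0,"dz": 0,"twist": 0,"jaw": 0.5},{"dx": 0,"dy": 0,"dz": 0,"twist": 0,"jaw": 0.5}]'

```text
time: 15.52
eef_pos: [0.4305, 0.1266, 0.2542]
ee_rot: [-3.141, -0.001, -0.035]
contact_force: [-0.1, 0.3, -0.1]
opening: 0.0689
grip_force: 0.0
```

```bash
sed -i 's/"w4"/"w6"/' chk.py; cat >> chk.py <<'E'
b=search_frame("wrist","ring_small")[:2]; print(b)
k=((hsv[...,2]>85)).astype(np.uint8); u,v=int(u),int(v); k=k[v-28:v+29,u-22:u+23]
c=max(cv2.findContours(k,cv2.RETR_EXTERNAL,cv2.CHAIN_APPROX_NONE)[0],key=cv2.contourArea); e=cv2.fitEllipse(c); print(e)
print("ring",at(m,e[0][0]+u-22,e[0][1]+v-28,.044,"wrist"))
plan(.57,.27,.25)
print(search_frame("wrist","jar")[:2],search_frame("wrist","cup")[:2],search_frame("wrist","bench_block")[:2])
k3=blob(light,*proj(m,[.48,-.1494,.02],"wrist")); print("bb",cv2.boundingRect(k3),boxfit(m,"wrist",k3,.1,.1,.02,.02,[.48,-.1494,-.1]))
E
python3 chk.py
```

```text
t 15.57 pos [0.4312 0.1264 0.2538] rot [-3.141e+00 -1.000e-03 -3.600e-02] open 0.0688 | twist 0.003 dx 2.056 dy 0.031 dz 5.01
325.0755093414766 148.32756029733508
char (312, 136, 24, 24)
(array([0.46032322, 0.12781866, 0.36294727]), np.float64(5470.375), np.float64(459.75))

tile (266, 91, 116, 113) (array([ 0.4933445 ,  0.12450822, -0.03259767]), np.float64(138.875), np.float64(12772.75))
[{'box': [321.8, 146.1, 30.2, 32.7], 'p': 0.91}]
((20.21820068359375, 27.212440490722656), (32.146541595458984, 32.80339813232422), 79.69855499267578)
ring [0.49399793 0.12454305 0.044     ]
t 15.62 pos [0.4315 0.1263 0.2535] rot [ 3.141 -0.    -0.036] open 0.0692 | twist -0.0 dx 4.439 dy -4.954 dz 0.115
[{'box': [155.4, 15.6, 60.2, 29.9], 'p': 0.74}] [{'box': [117.6, 263.1, 63.0, 61.8], 'p': 0.6}] [{'box': [583.9, 165.6, 87.5, 107.8], 'p': 0.94}]
bb (546, 111, 78, 105) (array([ 0.48005982, -0.14931438, -0.09334837]), np.float64(284.125), np.float64(6296.75))
```

View pics/w6.png

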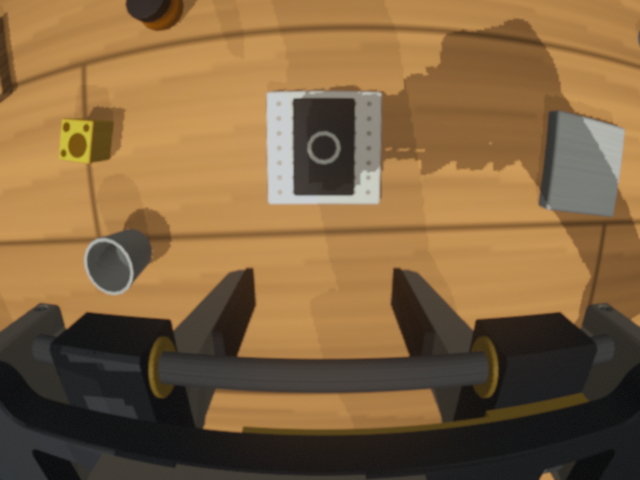

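Ring lies centred on the charcoal (fit within ~1 mm). Jar next: cap at (155,5) up-left.

```bash
python3 -c "
from h import *
m=vision.camera_model('top'); print(at(m,190,192.5,.045,'top'))
m=vision.camera_model('wrist'); print(at(m,148,3,.045,'wrist'))
plan(.575,.27,.22)"
```

```text
[0.63753998 0.26808484 0.045     ]
[0.63181359 0.26646484 0.045     ]
t 15.77 pos [0.4314 0.1262 0.253 ] rot [ 3.141e+00  1.000e-03 -3.700e-02] open 0.069 | twist -0.0 dx 4.607 dy -4.966 dz 1.101
```

move_arm --series '[{"dx": 0.7,"dy": -0.8,"dz": 0,"twist": 0,"jaw": 0.5},{"dx": 0.7,"dy": -0.8,"dz": 0,"twist": 0,"jaw": 0.5},{"dx": 0.8,"dy": -0.8,"dz": 0,"twist": 0,"jaw": 0.5},{"dx": 0.8,"dy": -0.8,"dz": 0.3,"twist": 0,"jaw": 0.5},{"dx": 0.8,"dy": -0.8,"dz": 0.4,"twist": 0,"jaw": 0.5},{"dx": 0.8,"dy": -0.97,"dz": 0.4,"twist": 0,"jaw": 0.5},{"dx": 0,"dy": 0,"dz": 0,"twist": 0,"jaw": 0.5},{"dx": 0,"dy": 0,"dz": 0,"twist": 0,"jaw": 0.5}]'

```text
time: 16.43
eef_pos: [0.5741, 0.2714, 0.2174]
ee_rot: [3.139, 0.004, -0.035]
contact_force: [0.2, -0.6, -0.6]
opening: 0.0689
grip_force: 0.0
```

```bash
python3 - <<'E'
from h import *
m,im,hsv=snap("wrist","w7")
u,v=proj(m,[.637,.267,.045],"wrist"); b=search_frame("wrist","jar")[:2]; print(u,v,b)
k=blob(hsv[...,2]<75,u,v); print(cv2.boundingRect(k))
c=max(cv2.findContours(k,cv2.RETR_EXTERNAL,cv2.CHAIN_APPROX_NONE)[0],key=cv2.contourArea); e=cv2.minEnclosingCircle(c); print(e,np.sqrt(cv2.contourArea(c)/np.pi))
(U,V),r=e
p=at(m,U,V,.045,"wrist"); print(p,at(m,U+r,V,.045,"wrist")-at(m,U-r,V,.045,"wrist"))
plan(p[0],p[1],.118)
E
```

```text
325.96706616535096 148.71789015762823 [{'box': [320.0, 146.6, 59.0, 58.1], 'p': 0.58}]
(291, 119, 56, 55)
((318.5, 146.0), 28.022411346435547) 27.20131118961403
[0.63903097 0.27199765 0.045     ] [-0.00134577 -0.03803309  0.        ]
t 16.53 pos [0.5739 0.2693 0.2198] rot [ 3.14e+00  2.00e-03 -3.70e-02] open 0.069 | twist -0.0 dx 2.165 dy -0.169 dz 3.393
```

View pics/w7.png

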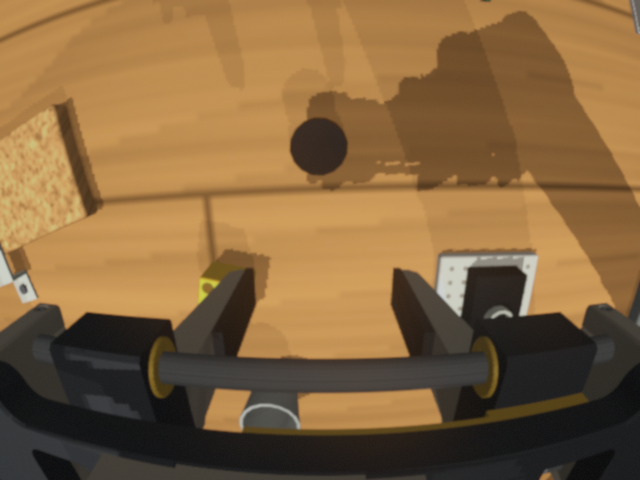

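Cap at (319,146), 38–40 mm across.

move_arm --newtons 20 --series '[{"dx": 0.8,"dy": -0.05,"dz": 0.3,"twist": 0,"jaw": 0.5},{"dx": 0.8,"dy": -0.05,"dz": 0.5,"twist": 0,"jaw": 0.5},{"dx": 0.57,"dy": -0.05,"dz": 0.8,"twist": 0,"jaw": 0.5},{"dx": 0,"dy": 0,"dz": 0.8,"twist": 0,"jaw": 0.5},{"dx": 0,"dy": 0,"dz": 0.6,"twist": 0,"jaw": 0.5},{"dx": 0,"dy": 0,"dz": 0.37,"twist": 0,"jaw": 0.5},{"dx": 0,"dy": 0,"dz": 0,"twist": 0,"jaw": 0.5},{"dx": 0,"dy": 0,"dz": 0,"twist": 0,"jaw": 0.2}]'

```text
time: 17.2
eef_pos: [0.6394, 0.2719, 0.1205]
ee_rot: [3.142, -0.0, -0.037]
contact_force: [0.4, -0.5, -0.3]
opening: 0.0643
grip_force: 0.0
```

move_arm --series '[{"dx": 0,"dy": 0,"dz": 0,"twist": 0,"jaw": 0},{"dx": 0,"dy": 0,"dz": 0,"twist": 0,"jaw": -0.4},{"dx": 0,"dy": 0,"dz": 0,"twist": 0,"jaw": -0.5},{"dx": 0,"dy": 0,"dz": 0,"twist": 0,"jaw": -0.5},{"dx": 0,"dy": 0,"dz": 0,"twist": 0,"jaw": -0.5},{"dx": 0,"dy": 0,"dz": 0,"twist": 0,"jaw": -0.5},{"dx": 0,"dy": 0,"dz": 0,"twist": 0,"jaw": -0.5}]'

```text
time: 17.78
eef_pos: [0.6399, 0.2728, 0.121]
ee_rot: [-3.141, -0.001, -0.036]
contact_force: [-2.2, -0.3, 7.4]
opening: 0.0391
grip_force: 20.0
```

```bash
python3 -c "
from h import *
plan(.4865,-.0132,.2)"
```

```text
t 17.78 pos [0.6399 0.2728 0.121 ] rot [-3.141e+00 -1.000e-03 -3.600e-02] open 0.0391 | twist -0.0 dx -4.764 dy 9.712 dz -2.635
```

move_arm --series '[{"dx": 0,"dy": 0,"dz": -0.6,"twist": 0,"jaw": -0.5},{"dx": 0,"dy": 0,"dz": -1,"twist": 0,"jaw": -0.5},{"dx": 0,"dy": 0,"dz": -1,"twist": 0,"jaw": -0.5},{"dx": -0.3,"dy": 0.6,"dz": 0,"twist": 0,"jaw": -0.5},{"dx": -0.5,"dy": 1,"dz": 0,"twist": 0,"jaw": -0.5},{"dx": -0.5,"dy": 1,"dz": 0,"twist": 0,"jaw": -0.5},{"dx": -0.5,"dy": 1,"dz": 0,"twist": 0,"jaw": -0.5},{"dx": -0.5,"dy": 1,"dz": 0,"twist": 0,"jaw": -0.5}]'

```text
time: 18.45
eef_pos: [0.5642, 0.1359, 0.1975]
ee_rot: [3.141, 0.0, -0.036]
contact_force: [0.8, -0.9, -0.3]
opening: 0.0396
grip_force: 20.0
```

move_arm --series '[{"dx": -0.5,"dy": 1,"dz": 0,"twist": 0,"jaw": -0.5},{"dx": -0.5,"dy": 1,"dz": 0,"twist": 0,"jaw": -0.5},{"dx": -0.5,"dy": 1,"dz": 0,"twist": 0,"jaw": -0.5},{"dx": -0.5,"dy": 1,"dz": 0,"twist": 0,"jaw": -0.5},{"dx": -0.46,"dy": 0.8,"dz": 0,"twist": 0,"jaw": -0.5},{"dx": 0,"dy": 0.31,"dz": 0,"twist": 0,"jaw": -0.5},{"dx": 0,"dy": 0,"dz": 0,"twist": 0,"jaw": -0.5},{"dx": 0,"dy": 0,"dz": 0,"twist": 0,"jaw": -0.5}]'

```text
time: 19.12
eef_pos: [0.4867, -0.0131, 0.1979]
ee_rot: [-3.141, -0.001, -0.037]
contact_force: [0.1, 0.2, -0.4]
opening: 0.0391
grip_force: 20.0
```

```bash
python3 -c "
from h import *
plan(.4865,-.0132,.1215)"
```

```text
t 19.12 pos [ 0.4867 -0.0131  0.1979] rot [-3.141e+00 -1.000e-03 -3.700e-02] open 0.0391 | twist -0.0 dx -0.007 dy 0.005 dz 2.547
```

move_arm --series '[{"dx": 0,"dy": 0,"dz": 0.5,"twist": 0,"jaw": -0.5},{"dx": 0,"dy": 0,"dz": 0.8,"twist": 0,"jaw": -0.5},{"dx": 0,"dy": 0,"dz": 0.7,"twist": 0,"jaw": -0.5},{"dx": 0,"dy": 0,"dz": 0.3,"twist": 0,"jaw": -0.5},{"dx": 0,"dy": 0,"dz": 0.15,"twist": 0,"jaw": -0.5},{"dx": 0,"dy": 0,"dz": 0.05,"twist": 0,"jaw": -0.5},{"dx": 0,"dy": 0,"dz": 0,"twist": 0,"jaw": -0.5},{"dx": 0,"dy": 0,"dz": 0,"twist": 0,"jaw": -0.5}]'

```text
time: 19.78
eef_pos: [0.4868, -0.0131, 0.1234]
ee_rot: [-3.141, -0.002, -0.036]
contact_force: [0.6, 1.2, -0.3]
opening: 0.0395
grip_force: 20.0
```

move_arm --series '[{"dx": 0,"dy": 0,"dz": 0.03,"twist": 0,"jaw": -0.5},{"dx": 0,"dy": 0,"dz": 0.03,"twist": 0,"jaw": -0.5},{"dx": 0,"dy": 0,"dz": 0.02,"twist": 0,"jaw": -0.5},{"dx": 0,"dy": 0,"dz": 0,"twist": 0,"jaw": -0.5}]'

```text
time: 20.12
eef_pos: [0.4864, -0.0134, 0.1209]
ee_rot: [-3.141, -0.001, -0.036]
contact_force: [-0.7, -0.6, 3.3]
opening: 0.0392
grip_force: 20.0
```

Bottom contact felt; release, rise, and look.

move_arm --series '[{"dx": 0,"dy": 0,"dz": 0,"twist": 0,"jaw": -0.1},{"dx": 0,"dy": 0,"dz": 0,"twist": 0,"jaw": 0.2},{"dx": 0,"dy": 0,"dz": 0,"twist": 0,"jaw": 0.5},{"dx": 0,"dy": 0,"dz": 0,"twist": 0,"jaw": 0.5},{"dx": 0,"dy": 0,"dz": 0,"twist": 0,"jaw": 0.5},{"dx": 0,"dy": 0,"dz": -0.5,"twist": 0,"jaw": 0.5},{"dx": 0,"dy": 0,"dz": -1,"twist": 0,"jaw": 0.5},{"dx": 0,"dy": 0,"dz": -1,"twist": 0,"jaw": 0.5}]'

```text
time: 20.78
eef_pos: [0.4852, -0.0135, 0.1952]
ee_rot: [3.141, 0.003, -0.036]
contact_force: [0.7, -0.1, -0.4]
opening: 0.0692
grip_force: 0.0
```

move_arm --series '[{"dx": -0.5,"dy": 0,"dz": -1,"twist": 0,"jaw": 0.5},{"dx": -0.5,"dy": 0,"dz": -1,"twist": 0,"jaw": 0.5},{"dx": -0.5,"dy": 0,"dz": -0.5,"twist": 0,"jaw": 0.5},{"dx": -0.3,"dy": 0,"dz": 0,"twist": 0,"jaw": 0.5},{"dx": 0,"dy": 0,"dz": 0,"twist": 0,"jaw": 0.5},{"dx": 0,"dy": 0,"dz": 0,"twist": 0,"jaw": 0.5},{"dx": 0,"dy": 0,"dz": 0,"twist": 0,"jaw": 0.5}]'

```text
time: 21.37
eef_pos: [0.4322, -0.0114, 0.2693]
ee_rot: [3.141, 0.002, -0.036]
contact_force: [0.2, 0.6, 0.7]
opening: 0.0689
grip_force: 0.0
```

```bash
cat > jar.py <<'E'
from h import *
m,im,hsv=snap("wrist","w8")
u,v=proj(m,[.4865,-.0132,.045],"wrist"); print(u,v)
k=blob(hsv[...,2]<75,u,v); print(cv2.boundingRect(k))
c=max(cv2.findContours(k,cv2.RETR_EXTERNAL,cv2.CHAIN_APPROX_NONE)[0],key=cv2.contourArea); (U,V),r=cv2.minEnclosingCircle(c)
jar=at(m,U,V,.045,"wrist")[:2]; print("jar",jar,r)
light=(hsv[...,1]<60)&(hsv[...,2]>100)
k=blob(light|(hsv[...,2]<85),*proj(m,[.493,.163,.012],"wrist")); t=boxfit(m,"wrist",k,.1,.1,.012,.012,[.4928,.1231,-.04]); print("tile",cv2.boundingRect(k),t)
k=blob(light,*proj(m,[.48,-.1494,.02],"wrist")); b=boxfit(m,"wrist",k,.1,.1,.02,.02,[.48,-.1494,-.1]); print("bb",cv2.boundingRect(k),b)
mid=(t[0][:2]+b[0][:2])/2; print("mid",mid,"err mm",(jar-mid)*1000,"dist",np.linalg.norm(t[0][:2]-b[0][:2]))
s=b[0]; print("cup goal rel frame", s[:2]+.108*np.array([np.cos(s[2]),np.sin(s[2])]))
plan(.4865,-.0132,.2)
E
python3 jar.py
```

```text
322.9327837838592 157.01871423641282
(308, 136, 38, 45)
jar [ 0.48604043 -0.0134038 ] 22.611921310424805
tile (133, 102, 99, 108) (array([ 0.49283409,  0.12365119, -0.0311718 ]), np.float64(159.875), np.float64(9800.75))
bb (412, 104, 105, 112) (array([ 0.47968761, -0.14794981, -0.10806302]), np.float64(295.75), np.float64(9848.75))
mid [ 0.48626085 -0.01214931] err mm [-0.22041709 -1.25448642] dist 0.27191898632260103
cup goal rel frame [ 0.58705763 -0.15959792]
t 21.42 pos [ 0.4323 -0.0114  0.2692] rot [ 3.141e+00  2.000e-03 -3.600e-02] open 0.0685 | twist -0.0 dx 1.808 dy -0.007 dz 2.306
```

View pics/w8.png

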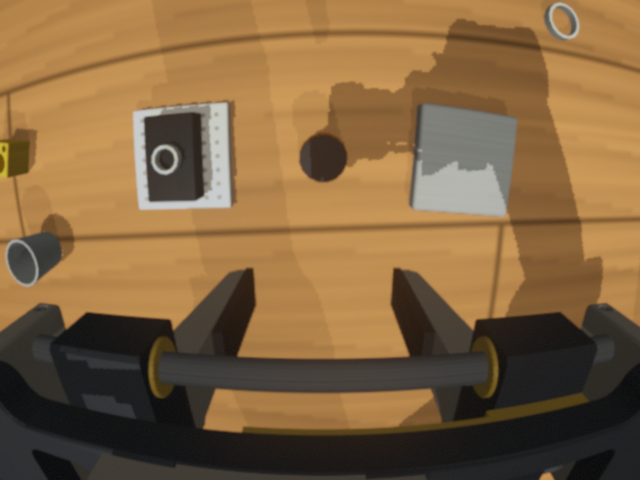

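Jar is within about 1 mm of the midpoint. Now the cup.

```bash
python3 -c "
from h import *
m=vision.camera_model('top'); p=at(m,157.5,307.5,.055,'top'); print(p)
plan(p[0]-.065,p[1],.25)"
```

```text
[0.40296662 0.32323306 0.055     ]
t 21.42 pos [ 0.4323 -0.0114  0.2692] rot [ 3.141e+00  2.000e-03 -3.600e-02] open 0.0685 | twist -0.0 dx -3.547 dy -11.034 dz 0.639
```

move_arm --series '[{"dx": -0.3,"dy": -0.8,"dz": 0.05,"twist": 0,"jaw": 1},{"dx": -0.3,"dy": -0.9,"dz": 0.05,"twist": 0,"jaw": 1},{"dx": -0.3,"dy": -1,"dz": 0.05,"twist": 0,"jaw": 1},{"dx": -0.3,"dy": -1,"dz": 0.05,"twist": 0,"jaw": 1},{"dx": -0.3,"dy": -1,"dz": 0.05,"twist": 0,"jaw": 1},{"dx": -0.3,"dy": -1,"dz": 0.05,"twist": 0,"jaw": 1},{"dx": -0.3,"dy": -1,"dz": 0.05,"twist": 0,"jaw": 1},{"dx": -0.3,"dy": -1,"dz": 0.05,"twist": 0,"jaw": 1}]'

```text
time: 22.08
eef_pos: [0.3682, 0.2235, 0.2572]
ee_rot: [3.141, 0.002, -0.037]
contact_force: [0.6, 0.5, 0.6]
opening: 0.0918
grip_force: 0.0
```

move_arm --series '[{"dx": -0.3,"dy": -1,"dz": 0.1,"twist": 0,"jaw": 1},{"dx": -0.3,"dy": -1,"dz": 0.1,"twist": 0,"jaw": 1},{"dx": -0.3,"dy": -0.8,"dz": 0.04,"twist": 0,"jaw": 1},{"dx": -0.2,"dy": -0.5,"dz": 0,"twist": 0,"jaw": 1},{"dx": 0,"dy": 0,"dz": 0,"twist": 0,"jaw": 1},{"dx": 0,"dy": 0,"dz": 0,"twist": 0,"jaw": 1}]'

```text
time: 22.58
eef_pos: [0.339, 0.3225, 0.2498]
ee_rot: [3.14, 0.002, -0.035]
contact_force: [0.1, -1.1, -0.2]
opening: 0.0921
grip_force: 0.0
```

```bash
python3 - <<'E'
from h import *
m,im,hsv=snap("wrist","w9")
u,v=proj(m,[.403,.323,.055],"wrist"); b=search_frame("wrist","cup")[:2]; print(u,v,b)
plan(.403,.323,.12)
E
```

```text
319.1701690182556 146.58777536456336 [{'box': [316.6, 148.1, 74.0, 73.8], 'p': 0.97}]
t 22.68 pos [0.3397 0.3211 0.2503] rot [ 3.14e+00  1.00e-03 -3.80e-02] open 0.0918 | twist -0.0 dx 2.107 dy -0.144 dz 4.343
```

View pics/w9.png

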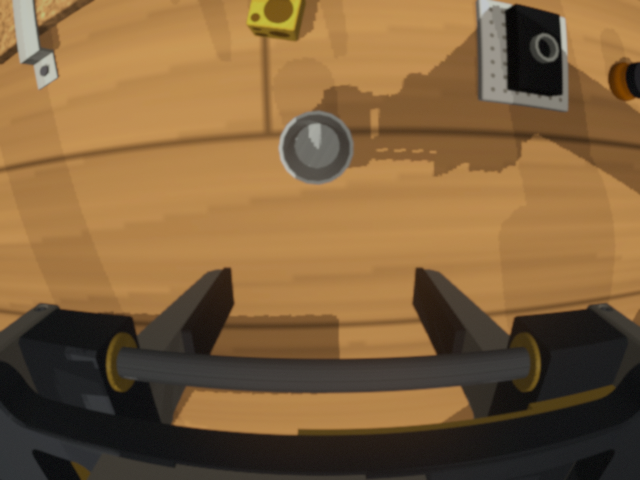

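Cup rim at (316.5,147.5), directly upright; target about (0.4025, 0.325).

move_arm --newtons 20 --series '[{"dx": 0.7,"dy": -0.1,"dz": 0.3,"twist": 0,"jaw": 1},{"dx": 0.8,"dy": -0.1,"dz": 0.5,"twist": 0,"jaw": 1},{"dx": 0.6,"dy": 0,"dz": 0.7,"twist": 0,"jaw": 1},{"dx": 0,"dy": 0,"dz": 0.8,"twist": 0,"jaw": 1},{"dx": 0,"dy": 0,"dz": 0.8,"twist": 0,"jaw": 1},{"dx": 0,"dy": 0,"dz": 0.7,"twist": 0,"jaw": 1},{"dx": 0,"dy": 0,"dz": 0.5,"twist": 0,"jaw": 1},{"dx": 0,"dy": 0,"dz": 0.07,"twist": 0,"jaw": 1}]'

```text
time: 23.35
eef_pos: [0.4019, 0.3232, 0.1172]
ee_rot: [3.137, 0.004, -0.039]
contact_force: [-0.7, 0.1, 0.0]
opening: 0.0918
grip_force: 0.0
```

move_arm --series '[{"dx": 0,"dy": 0,"dz": 0,"twist": 0,"jaw": 0.6},{"dx": 0,"dy": 0,"dz": 0,"twist": 0,"jaw": 0.4},{"dx": 0,"dy": 0,"dz": 0,"twist": 0,"jaw": 0.1},{"dx": 0,"dy": 0,"dz": 0,"twist": 0,"jaw": -0.1},{"dx": 0,"dy": 0,"dz": 0,"twist": 0,"jaw": -0.2},{"dx": 0,"dy": 0,"dz": 0,"twist": 0,"jaw": -0.2},{"dx": 0,"dy": 0,"dz": 0,"twist": 0,"jaw": -0.2},{"dx": 0,"dy": 0,"dz": 0,"twist": 0,"jaw": -0.2}]'

```text
time: 24.02
eef_pos: [0.4026, 0.326, 0.1206]
ee_rot: [-3.141, -0.001, -0.036]
contact_force: [0.4, -1.0, 5.3]
opening: 0.0541
grip_force: 20.0
```

```bash
python3 -c "
from h import *
plan(.54,-.1575,.22)"
```

```text
t 24.02 pos [0.4026 0.326  0.1206] rot [-3.141e+00 -1.000e-03 -3.600e-02] open 0.0541 | twist -0.0 dx 5.162 dy 15.94 dz -3.313
```

```bash
python3 -c "
from h import *
plan(.5873,-.1597,.22)"
```

```text
t 24.02 pos [0.4026 0.326  0.1206] rot [-3.141e+00 -1.000e-03 -3.600e-02] open 0.0541 | twist -0.0 dx 6.74 dy 15.956 dz -3.313
```

move_arm --series '[{"dx": 0,"dy": 0,"dz": -0.6,"twist": 0,"jaw": -0.2},{"dx": 0,"dy": 0,"dz": -1,"twist": 0,"jaw": -0.2},{"dx": 0,"dy": 0,"dz": -1,"twist": 0,"jaw": -0.2},{"dx": 0.2,"dy": 0.5,"dz": -0.7,"twist": 0,"jaw": -0.2},{"dx": 0.4,"dy": 0.8,"dz": 0,"twist": 0,"jaw": -0.2},{"dx": 0.4,"dy": 1,"dz": 0,"twist": 0,"jaw": -0.2},{"dx": 0.4,"dy": 1,"dz": 0,"twist": 0,"jaw": -0.2},{"dx": 0.4,"dy": 1,"dz": 0,"twist": 0,"jaw": -0.2}]'

```text
time: 24.68
eef_pos: [0.4516, 0.1938, 0.2191]
ee_rot: [-3.141, -0.0, -0.035]
contact_force: [-0.3, -0.4, -1.1]
opening: 0.0547
grip_force: 20.0
```

move_arm --series '[{"dx": 0.4,"dy": 1,"dz": 0,"twist": 0,"jaw": -0.2},{"dx": 0.4,"dy": 1,"dz": 0,"twist": 0,"jaw": -0.2},{"dx": 0.4,"dy": 1,"dz": 0,"twist": 0,"jaw": -0.2},{"dx": 0.4,"dy": 1,"dz": 0,"twist": 0,"jaw": -0.2},{"dx": 0.4,"dy": 1,"dz": 0,"twist": 0,"jaw": -0.2},{"dx": 0.4,"dy": 1,"dz": 0,"twist": 0,"jaw": -0.2},{"dx": 0.4,"dy": 1,"dz": 0,"twist": 0,"jaw": -0.2},{"dx": 0.4,"dy": 1,"dz": 0,"twist": 0,"jaw": -0.2}]'

```text
time: 25.35
eef_pos: [0.5389, -0.0498, 0.2188]
ee_rot: [-3.142, 0.0, -0.036]
contact_force: [0.6, 0.5, -0.6]
opening: 0.0543
grip_force: 20.0
```

move_arm --series '[{"dx": 0.5,"dy": 1,"dz": 0,"twist": 0,"jaw": -0.2},{"dx": 0.5,"dy": 1,"dz": 0,"twist": 0,"jaw": -0.2},{"dx": 0.4,"dy": 0.8,"dz": 0,"twist": 0,"jaw": -0.2},{"dx": 0.3,"dy": 0.7,"dz": 0,"twist": 0,"jaw": -0.2},{"dx": 0,"dy": 0,"dz": 0,"twist": 0,"jaw": -0.2},{"dx": 0,"dy": 0,"dz": 0,"twist": 0,"jaw": -0.2}]'

```text
time: 25.85
eef_pos: [0.5857, -0.1565, 0.2183]
ee_rot: [3.141, 0.001, -0.039]
contact_force: [0.4, 0.8, -0.5]
opening: 0.0544
grip_force: 20.0
```

```bash
python3 -c "
from h import *
plan(.5873,-.1597,.121,-.1)"
```

```text
t 25.85 pos [ 0.5857 -0.1565  0.2183] rot [ 3.141e+00  1.000e-03 -3.900e-02] open 0.0544 | twist 0.061 dx 0.065 dy 0.102 dz 3.244
```

move_arm --series '[{"dx": 0.06,"dy": 0.1,"dz": 0.5,"twist": 0,"jaw": -0.2},{"dx": 0,"dy": 0,"dz": 0.8,"twist": 0,"jaw": -0.2},{"dx": 0,"dy": 0,"dz": 0.8,"twist": 0,"jaw": -0.2},{"dx": 0,"dy": 0,"dz": 0.6,"twist": 0,"jaw": -0.2},{"dx": 0,"dy": 0,"dz": 0.35,"twist": 0,"jaw": -0.2},{"dx": 0,"dy": 0,"dz": 0.1,"twist": 0,"jaw": -0.2},{"dx": 0,"dy": 0,"dz": 0,"twist": 0,"jaw": -0.2},{"dx": 0,"dy": 0,"dz": 0,"twist": 0,"jaw": -0.2}]'

```text
time: 26.52
eef_pos: [0.5883, -0.1578, 0.1253]
ee_rot: [3.142, -0.001, -0.036]
contact_force: [-0.2, -1.0, -0.2]
opening: 0.0544
grip_force: 20.0
```

move_arm --series '[{"dx": -0.02,"dy": 0.05,"dz": 0.04,"twist": 0,"jaw": -0.2},{"dx": 0,"dy": 0,"dz": 0.04,"twist": 0,"jaw": -0.2},{"dx": 0,"dy": 0,"dz": 0.03,"twist": 0,"jaw": -0.2},{"dx": 0,"dy": 0,"dz": 0.02,"twist": 0,"jaw": -0.2},{"dx": 0,"dy": 0,"dz": 0,"twist": 0,"jaw": -0.2},{"dx": 0,"dy": 0,"dz": 0,"twist": 0,"jaw": -0.2}]'

```text
time: 27.02
eef_pos: [0.5872, -0.1597, 0.1208]
ee_rot: [3.141, -0.0, -0.036]
contact_force: [-0.7, -0.2, -0.5]
opening: 0.0542
grip_force: 20.0
```

move_arm --series '[{"dx": 0,"dy": 0,"dz": 0.02,"twist": 0,"jaw": -0.2},{"dx": 0,"dy": 0,"dz": 0.02,"twist": 0,"jaw": -0.2},{"dx": 0,"dy": 0,"dz": 0,"twist": 0,"jaw": -0.2}]'

```text
time: 27.27
eef_pos: [0.5874, -0.1599, 0.1207]
ee_rot: [3.141, -0.001, -0.036]
contact_force: [-2.6, -0.2, 7.9]
opening: 0.0543
grip_force: 20.0
```

Touchdown. Release, rise, and look.

move_arm --series '[{"dx": 0,"dy": 0,"dz": -0.02,"twist": 0,"jaw": -0.2},{"dx": 0,"dy": 0,"dz": 0,"twist": 0,"jaw": 0.4},{"dx": 0,"dy": 0,"dz": 0,"twist": 0,"jaw": 0.7},{"dx": 0,"dy": 0,"dz": 0,"twist": 0,"jaw": 0.8},{"dx": 0,"dy": 0,"dz": 0,"twist": 0,"jaw": 0.8},{"dx": 0,"dy": 0,"dz": -0.5,"twist": 0,"jaw": 0.8},{"dx": 0,"dy": 0,"dz": -1,"twist": 0,"jaw": 0.8},{"dx": 0,"dy": 0,"dz": -1,"twist": 0,"jaw": 0.8}]'

```text
time: 27.93
eef_pos: [0.5862, -0.1594, 0.1944]
ee_rot: [-3.141, 0.003, -0.036]
contact_force: [0.5, 0.1, 0.1]
opening: 0.083
grip_force: 0.0
```

move_arm --series '[{"dx": -0.5,"dy": 0,"dz": -1,"twist": 0,"jaw": 0.8},{"dx": -0.8,"dy": 0,"dz": -1,"twist": 0,"jaw": 0.8},{"dx": -1,"dy": 0,"dz": -1,"twist": 0,"jaw": 0.8},{"dx": -1,"dy": 0,"dz": 0,"twist": 0,"jaw": 0.8},{"dx": -0.8,"dy": 0,"dz": 0,"twist": 0,"jaw": 0.8},{"dx": 0,"dy": 0,"dz": 0,"twist": 0,"jaw": 0.8},{"dx": 0,"dy": 0,"dz": 0,"twist": 0,"jaw": 0.8},{"dx": 0,"dy": 0,"dz": 0,"twist": 0,"jaw": 0.8}]'

```text
time: 28.6
eef_pos: [0.4655, -0.1551, 0.2846]
ee_rot: [3.141, -0.001, -0.036]
contact_force: [-0.1, 0.1, -0.5]
opening: 0.0828
grip_force: 0.0
```

```bash
python3 - <<'E'
from h import *
m,im,hsv=snap("wrist","w10")
b=search_frame("wrist","cup")[:2]; print(b, proj(m,[.5873,-.1597,.055],"wrist"))
light=(hsv[...,1]<60)&(hsv[...,2]>100)
k=blob(light,*proj(m,[.48,-.149,.02],"wrist")); q=boxfit(m,"wrist",k,.1,.1,.02,.02,[.48,-.1494,-.1]); print("bb",cv2.boundingRect(k),q)
c,s=np.cos(q[0][2]),np.sin(q[0][2]); g=q[0][:2]+.108*np.array([c,s]); print("goal",g,proj(m,[*g,.055],"wrist"))
if b:
    p=at(m,*b[0]["box"][:2],.055,"wrist")[:2]; d=p-q[0][:2]; print("cup",p,"in block frame",d[0]*c+d[1]*s,-d[0]*s+d[1]*c)
plan(.52,-.15,.25)
E
```

```text
[{'box': [324.3, 79.0, 67.0, 62.5], 'p': 0.86}] (np.float64(323.50050752761734), np.float64(77.21607492167075))
bb (263, 144, 108, 107) (array([ 0.47999911, -0.14856812, -0.09628435]), np.float64(212.125), np.float64(10583.75))
goal [ 0.58749888 -0.15895077] (np.float64(322.5831567776995), np.float64(77.01490643371886))
cup [ 0.58574815 -0.1603048 ] in block frame 0.10638754485368514 -0.00151606615378206
t 28.7 pos [ 0.4657 -0.1551  0.2842] rot [ 3.141 -0.    -0.036] open 0.0825 | twist -0.0 dx 1.802 dy -0.235 dz 1.141
```

View pics/w10.png

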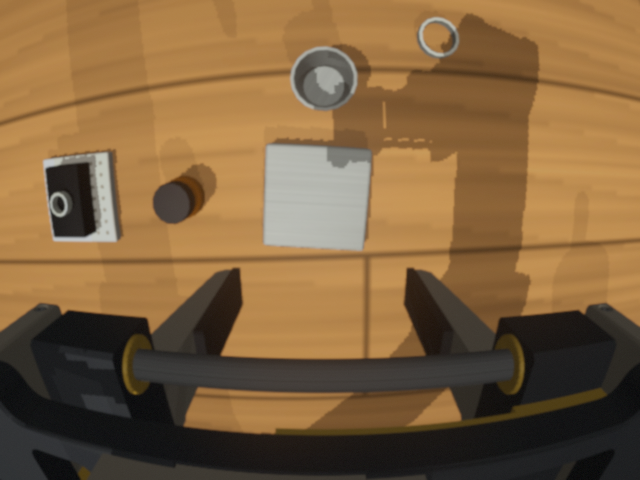

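The cup stands behind the block, about 1 mm from its goal (rim centre (324,77) against (323,77) predicted). The large ring is at its spot, and nothing is being touched.

```bash
python3 -c "
from cell import order
print(order.hand_in())"
```

```text
the job is handed in; nothing more can be done
None
```

The job is handed in: the charcoal is on the tile with the small ring centred on it, the jar stands midway between tile and block, and the cup is behind the block, each about 1–2 mm from target by camera; I never touched the large ring or brass block.

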